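# Open the ochre glaze bottle's safety cap and hold it over the neck

### The arm

A 6-joint arm with a two-finger parallel gripper is mounted at the origin on the work surface. World frame = base frame: x ahead of the robot, y to its left, z up, the work surface at z = 0. Lengths are in m, angles in degrees, forces in N, time in s.
With the tool pointing down it reaches from about 0.375 to 0.9 m from the base axis. Payload 3.1 kg.
Tool frame: the origin (TCP) lies on the centre line of the jaws, within the pads' length; the fingertips stand 8 mm ahead of it and the grasp point (between the pads) lies 11 mm behind it; z points along the fingers, y is the line along which they close (so a half turn about z gives the same grasp; the last joint's range is limited). The gripper opens to 87 mm and grips with 3 to 60 N. Pads are 19 mm wide; open, the fingers measure 117 mm over their backs; the gripper's body (75 mm by 190 mm) begins 51 mm behind the grasp point.
Start: joints at [61.335, 30.224, 82.088, -0, 67.689, -10.227], TCP at [0.198, 0.593, 0.231] pointing down, gripper open.
Joint ranges: [-176.69, 176.69], [-43.24, 126.21], [12.49, 139.97], [-82, 262], [0, 151.66], [-163.58, 163.58]. Speed limits (degrees/s): [159.86, 159.86, 180, 180, 180, 180].

### API

Orientations are given as a 3x3 rotation matrix whose columns are the frame's x, y, z axes.
In Python, from rig import * gives the robot as it stands.
- The arm moves only by the tool step_arm, never from a script. Its argument "targets" is a list of rows, each a list of 5 numbers: the opening, from -1 (shut) to 1 (fully open), then the shift along the world's x, y, z normalised to -1 to 1, where 1 is 0.25 m, then the turn about the world's z normalised to -1 to 1, where 1 is 180 degrees. In form: [[fingers, x, y, z, turn], ...]. A call has 1 to 20 rows; each row is the pose to reach, as a shift and turn from the pose commanded when the call began, turning the shorter way round; what a row does not reach only later rows make up. A row lasts 1/10 s, in which the tool goes at most 50 mm and 8.59 degrees, less where a joint would pass 70% of its speed; a pose out of reach is approached as far as the arm can. A call with a number of a shift or a turn outside -1 to 1 is refused whole. A call with a gripper value outside its range is refused whole. The fingers move at their own pace and stop on an object; the grip force is fixed at half the most. Time passes only in rows, so rows that repeat a pose let the fingers close. It gives the time, the measured TCP pose, the force, the opening and the grip force at its end, in the units of the state.
- read_state(): the state, without advancing time (a new reading comes with each control period).
- capture(name): name is "side" or "top" or "wrist"; returns a dict with "color" (480x640x3 uint8, red, green, blue), "mtx" (3x3 intrinsics, pixels), "pose" (4x4, takes a point from camera to world coordinates). Camera axes: x right, y down, z forward; pixel columns grow to the right and rows downward; lengths in m; the calibration is good to about 2 mm. A picture is of the moment at which its call begins. There is no depth.
- hand_in(): hands the job in; it is judged then, once.
The state is a dict: "time_s": time; "joint_positions": joint angles; "qvel": joint speeds; "tau": joint torques, N m; "position": TCP position; "tcp_rot": TCP orientation; "force": force on the tool from outside, world axes, zero at the start; "moment": the same for the moment, N m; "opening": opening from 0.0 (shut) to 1.0 (fully open); "grasp_force": force on a finger pad.
Only numpy, scipy, OpenCV 4.12 (cv2) and the standard library are available. Lean on these libraries where they do the work, as an engineer would, in place of code of your own. Each camera call takes 0.05 s, during which the arm holds its last target. There are 200 camera calls.

### The job

Open the ochre glaze bottle: push its safety cap down against the spring, keep it down while you twist it anticlockwise until it is free, then lift it straight off. Finish holding the cap still and level in the gripper, about 8 cm straight above the bottle's neck so that it drips back in; do not let go. Leave the cream bottle untouched and the mugs, brush and rib where they are.

Things in the scene. Friction and masses are not known exactly. Their poses are not given: they have to be found in the camera images.
- ochre_bottle: Glaze bottle, mustard-ochre body 84 mm across, clamped fast in a steel holder (plate 110 mm square; ring 94 mm across, 38 mm high). Origin under the holder's centre, on the table; z up the axis. Collar under the cap 68 mm across, top at z = 118 mm. The one to open. Locked, its cap's lower edge is at z = 128 mm and the cap's axes are parallel to the bottle's.
- cap: White round push-and-turn cap on the ochre bottle, 64 mm across, 28 mm tall, about 80 g. Origin at the centre of its lower edge, z up. Must be 6.5 mm down or more (7 to 9 best) to turn past a few degrees. Kept down and turned anticlockwise seen from above by 40 to 80 degrees (60 best), it is free to lift straight up. Clockwise it is blocked; not kept down, it stays locked.
- grip (a point): Middle of the black round upright grip on the cap: 28 mm across, 22 mm tall, rising from the middle of the cap's flat top; a thin black pointer line on the flat top marks the cap's +x. The point is 39 mm above the cap's lower edge and 11 mm above its flat top, on which fingertips beside the grip can push (18 mm wide ledge). Axes as the cap's.
- press_disc (a joint): How far the sprung disc in the neck, on which the cap's top rests, is pushed down, in m: 0 at rest to 0.009 at the stop. It takes about 4 N to start and 10 N at the stop, more if the cap is gripped off-centre and binds on the neck.
- mouth (a point): Centre of the top of the ochre bottle's white neck (50 mm across with its lugs), 142.5 mm above the table; z up.
- cream_bottle: Glaze bottle, cream-white body 84 mm across, clamped fast in a steel holder (plate 110 mm square; ring 94 mm across, 38 mm high). Origin under the holder's centre, on the table; z up the axis. Collar under the cap 68 mm across, top at z = 118 mm. Same look of cap and grip (top at 178 mm). It stays shut: do not touch it.
- mug_ochre_a: Ochre glazed mug standing upright, 86 mm across, 82 mm tall, handle reaching 73 mm towards its +y; origin at the centre of its underside. A bystander.
- mug_ochre_b: Ochre glazed mug standing upright, 86 mm across, 82 mm tall, handle reaching 73 mm towards its +y; origin at the centre of its underside. A bystander.
- mug_cream_a: Speckled cream glazed mug standing upright, 86 mm across, 82 mm tall, handle reaching 73 mm towards its +y; origin at the centre of its underside. A bystander.
- mug_cream_b: Speckled cream glazed mug standing upright, 86 mm across, 82 mm tall, handle reaching 73 mm towards its +y; origin at the centre of its underside. A bystander.
- brush: Glaze brush lying on the table along its x, some 200 mm long; origin under its middle. A bystander.
- wood_rib: Flat wooden rib (shaping tool) 100 x 50 x 8 mm lying on the table; origin at the centre of its underside. A bystander.

How it is judged (in metres and radians):
On the way, in this order (a step that is already met when the one before it is completed fails the run):
1. the cap is pushed down against its spring, still locked (z of cap in the frame of ochre_bottle below 0.124 m and angle between the x axis of cap and the x axis of ochre_bottle, either way round below 0.4 rad and contact force between the fingers and cap above 1 N), for 0.1 s.
2. the cap is twisted free on the neck (angle between the x axis of cap and the x axis of ochre_bottle, either way round above 0.55 rad and z of cap in the frame of ochre_bottle below 0.147 m and horizontal distance between cap and ochre_bottle below 0.01 m), for 0.1 s.
At the end, for the whole second after the job is handed in: The fingers hold the cap (over 1 N) at rest, clear of the bottle: its lower edge 50 to 130 mm above the top of the ochre bottle's neck, its centre within 30 mm of the neck's axis, level to within 15 degrees (z of cap in the frame of mouth between 0.05 and 0.13 m and horizontal distance between cap and mouth below 0.03 m and angle between cap's own z axis and vertical below 0.26 rad and contact force between the fingers and cap above 1 N and contact force between cap and ochre_bottle below 0.05 N and linear speed of cap below 0.03 m/s); the arm keeps its last pose, push and grip.
It fails at once if a mug, the brush or the rib is moved by more than 30 mm (distance of any of mug_ochre_a, mug_ochre_b, mug_cream_a, mug_cream_b, brush, wood_rib from where it was at the start of the episode above 0.03 m).
It fails at once if the cream bottle is touched with more than 2 N (contact force between any of the fingers, the arm, cap and cream_bottle above 2 N).
It also fails if it takes over 35 s, if anything falls off the work surface, if the arm or the gripper's body presses on something with over 40 N, if the wrist force passes 120 N, or if a joint passes its speed limit or range.

## Working session

There is one attempt and no reset: what is moved stays moved. The work goes in short steps, Python scripts to look and compute and a tool call to move; the robot and the scene stay as the last step left them, time stands still between calls to the robot, and variables do not carry over. Pictures are saved under pics/ and viewed, at most 10 in all, crops included, and the job is handed in when it is done.

Besides the shell and the picture viewer there is one more tool, called as name(argument=value, ...), one argument or row to a line, values as JSON. step_arm: Moves the arm, as the interface text tells. Scaled input: -1 to 1 covers 0.25 m each way for a shift and 180 degrees each way for a turn. Its arguments: {"type":"object","properties":{"targets":{"type":"array","items":{"type":"array","items":{"type":"number"}}}},"required":["targets"]}

```bash
mkdir -p pics
python3 - <<'E'
from rig import *
import cv2,numpy as np,pickle
d={}
for n in("side","top","wrist"):
    c=capture(n); d[n]=c; cv2.imwrite(f"pics/{n}0.png",c["color"][:,:,::-1])
    print(n,c["mtx"].round(1).tolist(),c["pose"].round(3).tolist())
pickle.dump(d,open("c0.pkl","wb"))
s=read_state();print(s)
E
```

```text
side [[477.2, 0.0, 321.3], [0.0, 477.2, 238.6], [0.0, 0.0, 1.0]] [[0.796, -0.447, 0.409, 0.081], [-0.606, -0.571, 0.554, -0.671], [-0.014, -0.688, -0.725, 0.98], [0.0, 0.0, 0.0, 1.0]]
top [[442.9, 0.0, 317.9], [0.0, 442.9, 240.8], [0.0, 0.0, 1.0]] [[-0.002, -0.976, 0.218, 0.348], [-1.0, 0.001, -0.005, -0.006], [0.005, -0.218, -0.976, 1.09], [0.0, 0.0, 0.0, 1.0]]
wrist [[363.5, 0.0, 319.2], [0.0, 363.5, 234.7], [0.0, 0.0, 1.0]] [[0.316, 0.915, 0.251, 0.128], [0.949, -0.304, -0.085, 0.617], [-0.002, 0.265, -0.964, 0.384], [0.0, 0.0, 0.0, 1.0]]
{'time_s': 0.15, 'joint_positions': array([ 6.13352575e+01,  3.02664327e+01,  8.21410169e+01,  4.34501144e-04,
        6.76885299e+01, -1.02272932e+01]), 'qvel': array([-0.02623434, -0.15125795, -0.17361621,  0.06635049, -0.05873497,
       -0.00142173]), 'tau': array([ 1.57064074e-03, -4.40432239e+01, -1.76842958e+01,  6.34007854e-02,
        5.52931242e-02, -8.13220117e-05]), 'position': array([0.19736675, 0.59243184, 0.22979132]), 'tcp_rot': array([[-9.48668461e-01,  3.16271238e-01, -8.09701570e-04],
       [ 3.16272128e-01,  9.48667376e-01, -1.46648743e-03],
       [ 3.04329670e-04, -1.64729641e-03, -9.99998597e-01]]), 'force': array([-0.04444931,  0.29681871,  0.07730189]), 'moment': array([-0.01565885,  0.02376935,  0.02964454]), 'grasp_force': 0.0, 'opening': 0.9992227054153656}
```

View pics/top0.png

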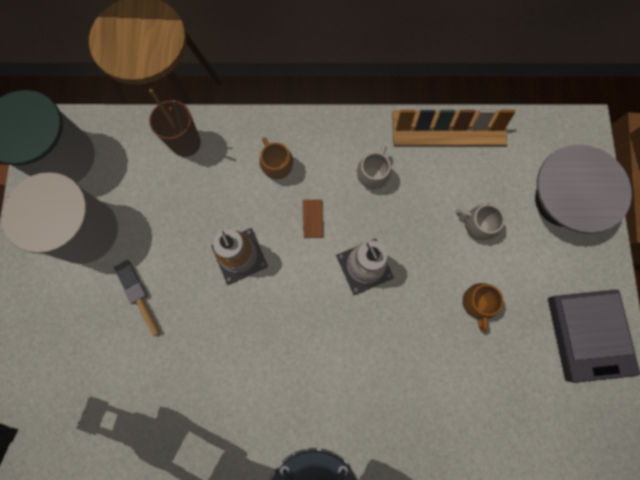

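View pics/side0.png

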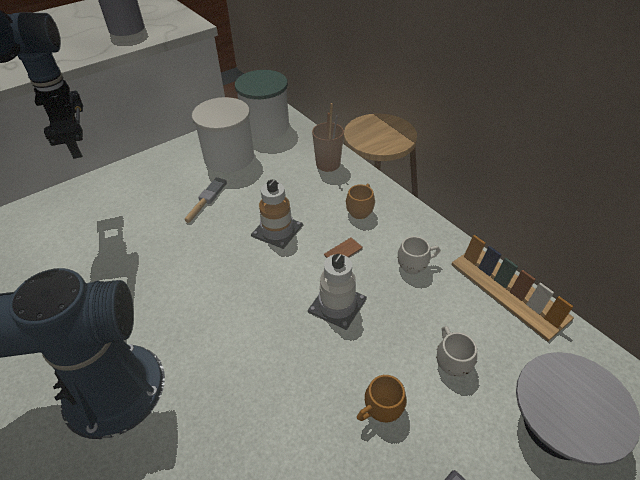

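The top picture shows the ochre bottle with its cap near pixel (230,242) and the cream one near (370,255). In the side picture they are at (272,192) and (340,265). I'll enlarge the ochre cap in both views.

```bash
cat > h.py <<'E'
import numpy as np,cv2,pickle
def ray(c,uv):
    d=c["pose"][:3,:3]@np.linalg.solve(c["mtx"],[uv[0],uv[1],1.]);return c["pose"][:3,3],d/np.linalg.norm(d)
def plane(c,uv,z):
    o,d=ray(c,uv);return o+d*(z-o[2])/d[2]
def tri(*cu):
    A=0;b=0
    R=[ray(c,u) for c,u in cu]
    for o,d in R:
        P=np.eye(3)-np.outer(d,d);A=A+P;b=b+P@o
    p=np.linalg.solve(A,b);return p,[np.linalg.norm((np.eye(3)-np.outer(d,d))@(p-o)) for o,d in R]
def proj(c,p):
    q=c["pose"][:3,:3].T@(np.asarray(p)-c["pose"][:3,3]);q=c["mtx"]@q;return q[:2]/q[2]
E
python3 - <<'E'
from h import *
d=pickle.load(open("c0.pkl","rb"))
out=[]
for n,(u,v) in {"top":(238,250),"side":(276,208)}.items():
    im=d[n]["color"][v-40:v+40,u-40:u+40,::-1]
    out.append(cv2.resize(im,(400,400),interpolation=cv2.INTER_CUBIC))
cv2.imwrite("pics/z.png",np.hstack(out))
# black blobs near grip
for n,(x,y,w,h) in {"top":(212,225,36,30),"side":(258,175,28,24)}.items():
    g=d[n]["color"][y:y+h,x:x+w].max(2)
    print(n);print(g)
E
```

```text
top
[[138 139 139 ... 143 143 140]
 [138 139 139 ... 141 141 142]
 [139 138 137 ... 139 137 135]
 ...
 [130 118 110 ...  65  64  64]
 [133 125 115 ...  64  66  63]
 [137 132 119 ...  64  65  64]]
side
[[ 98  94 111 165 163 160 159 158 157 158 160 158 159 156 161 164 164 157
  159 157 165 162 160 158 157 154 158 157]
 [103  94 107 173 158 161 162 157 153 159 158 157 158 159 159 161 159 159
  160 156 163 159 162 158 163 154 161 158]
 [ 99 103 164 160 154 161 160 158 154 158 161 158 163 164 163 158 157 157
  159 156 156 161 159 161 163 160 158 162]
 [109 169 169 160 157 160 156 154 154 162 164 161 164 165 169 164 162 163
  160 160 159 156 151 159 159 161 159 158]
 [100 169 160 160 163 163 156 158 165 166 169 165 135 131  99 133 137 167
  165 158 154 157 156 149 160 162 162 155]
 [162 158 161 161 160 161 157 162 161 163  96  99  48  50  64 140 114  79
  140 166 161 156 157 155 158 159 157 161]
 [156 159 162 156 163 160 161 161 161 133  39  50  41  50 110 119  50  46
   82 177 165 159 162 161 158 157 156 156]
 [160 159 161 158 163 161 163 167 166  48  36  42  52 106 121  51  45  43
   46 
[... 1209 characters left out ...]
162 164 158  82 148 178 170 172 165 168 171 169  84  96 101 103 102  97
   97 107 171 172 173 170 104  76  88 154]
 [164 162 160  86  99 174 176 175 167 169 173 173 172 169  88  93  90 103
  177 174 182 178 151  96  88  86  89 126]
 [162 164 168 119  76  95 126 167 175 173 169 172 174 174 171 174 174 177
  179 180 144 128  95  89  89  90  79 123]
 [165 164 168 117  83  91  97  98 126 162 162 178 177 180 179 185 175 141
  133 111  95  96  91  92  93  83  92 131]
 [165 164 168 116  80  91  93  89  95 105 102 106 100 102 104 106 102  93
  101  95  95  97  96  91  94  85  82 110]
 [158 159 166 163  78  90  98  94  99  96  96  96  95  95  97  94  99  96
  106 101  99 100  94  89  90  88  85  84]]
```

View pics/z.png

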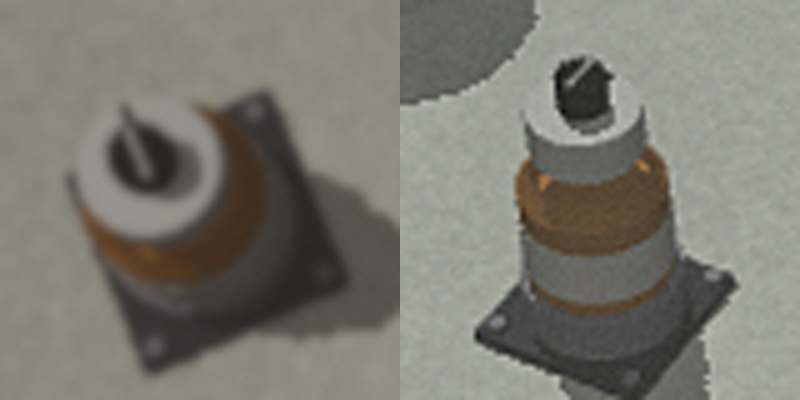

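The crops show the black grip with a white line on top. In the top view it is near (227,242), in the side view near (272,185). I'll triangulate the grip's blob centre.

```bash
cat >> h.py <<'E'
def blob(im,box,th=75,op=3):
    x,y,w,h=box
    m=(cv2.resize(im[y:y+h,x:x+w].max(2),None,fx=4,fy=4,interpolation=cv2.INTER_LINEAR)<th).astype(np.uint8)
    k=lambda n:cv2.getStructuringElement(cv2.MORPH_ELLIPSE,(n,n))
    m=cv2.morphologyEx(m,cv2.MORPH_CLOSE,k(15)); m=cv2.morphologyEx(m,cv2.MORPH_OPEN,k(4*op+1))
    cs,_=cv2.findContours(m,0,2); c=max(cs,key=cv2.contourArea)
    M=cv2.moments(cv2.convexHull(c)); b=np.array(cv2.boundingRect(c))/4
    return np.array([M["m10"]/M["m00"],M["m01"]/M["m00"]])/4-.375+[x,y], b+[x,y,0,0]
E
python3 - <<'E'
from h import *
d=pickle.load(open("c0.pkl","rb"))
r={}
for n,box in {"top":(214,228,28,28),"side":(262,175,24,22)}.items():
    for th in (65,75,85):
        r[n,th]=blob(d[n]["color"],box,th,4); print(n,th,r[n,th][0].round(1),r[n,th][1])
for th in(65,75,85): print(tri((d["top"],r["top",th][0]),(d["side"],r["side",th][0])))
print(plane(d["top"],r["top",75][0],.167),plane(d["side"],r["side",75][0],.167))
# holder base corners in top crop -> table
for uv in [(252,228),(267.5,266),(228,284.5)]: print(plane(d["top"],uv,.006))
print(proj(d["wrist"],[.5,.17,.17]))
E
```

```text
top 65 [226.9 242. ] [220.5 236.5  13.5  11.5]
top 75 [226.9 241.8] [220.25 235.5   14.25  13.  ]
top 85 [227.2 241.8] [220.   235.25  15.5   13.5 ]
side 65 [271.8 185.8] [267.25 180.25  10.    12.  ]
side 75 [271.9 185.8] [267.25 180.25  10.25  12.25]
side 85 [271.9 185.9] [267.   180.    10.75  13.  ]
(array([0.5527045 , 0.1835712 , 0.16657036]), [np.float64(0.00010528140277737106), np.float64(0.00010528140277735399)])
(array([0.55316107, 0.18376771, 0.16613645]), [np.float64(0.00015665910817368555), np.float64(0.00015665910817383915)])
(array([0.55290771, 0.18304209, 0.16662643]), [np.float64(0.0002065839550725604), np.float64(0.0002065839550725159)])
[0.55311686 0.18353377 0.167     ] [0.55250593 0.18290157 0.167     ]
[0.62433908 0.15476734 0.006     ]
[0.52724019 0.11350401 0.006     ]
[0.48149779 0.20929541 0.006     ]
[ -9.28187057 685.22095415]
```

Both views agree to under 1 mm. The grip is at (0.553, 0.183, 0.1665), against a stated height of 0.167. The holder plate's centre, about (0.553, 0.182), lies under it. I'll move there and hover.

step_arm(
  targets=[
    [1,0.24,-0.27,0.1,0],
    [1,0.48,-0.54,0.2,0],
    [1,0.72,-0.8,0.2,0],
    [1,0.72,-0.8,0.2,0],
    [1,0.72,-0.8,0.2,0],
    [1,0.72,-0.8,0.2,0],
    [1,0.72,-0.8,0.2,0],
  ],
)

```text
time_s: 0.85
position: [0.3802, 0.3907, 0.281]
tcp_rot: [[-0.947, 0.321, 0.001], [0.321, 0.947, -0.0], [-0.001, 0.0, -1.0]]
force: [0.5, 0.4, 0.2]
opening: 0.999
grasp_force: 0.0
```

step_arm(
  targets=[
    [1,0.7,-0.84,0,0],
    [1,0.7,-0.84,0,0],
    [1,0.7,-0.84,0,0],
    [1,0.7,-0.84,0,0],
    [1,0.7,-0.84,0,0],
    [1,0.7,-0.84,0,0],
    [1,0.7,-0.84,0,0],
    [1,0.7,-0.84,0,0],
  ],
)

```text
time_s: 1.65
position: [0.5517, 0.1838, 0.2799]
tcp_rot: [[-0.949, 0.316, -0.002], [0.316, 0.949, 0.001], [0.002, 0.0, -1.0]]
force: [-0.4, 1.2, -1.2]
opening: 1.003
grasp_force: 0.0
```

Run:
```python
from rig import *
from h import *
d={n:capture(n) for n in("wrist","top")}
pickle.dump(d,open("c1.pkl","wb"))
cv2.imwrite("pics/w1.png",d["wrist"]["color"][:,:,::-1])
s=read_state();print(s["time_s"],s["position"],s["tcp_rot"].round(3).tolist(),s["joint_positions"].round(1),s["force"])
for z in(.156,.167,.178):print(proj(d["wrist"],[.553,.1833,z]))
```

```text
1.75 [0.5511747  0.18453192 0.28019174] [[-0.949, 0.314, -0.002], [0.314, 0.949, 0.001], [0.002, 0.0, -1.0]] [  7.5  23.8  85.1   0.   71.2 -64.2] [-1.07353849  0.08331845 -0.17629016]
[317.94141619 232.84772512]
[317.89802165 236.56296544]
[317.85118292 240.57308109]
```

View pics/w1.png

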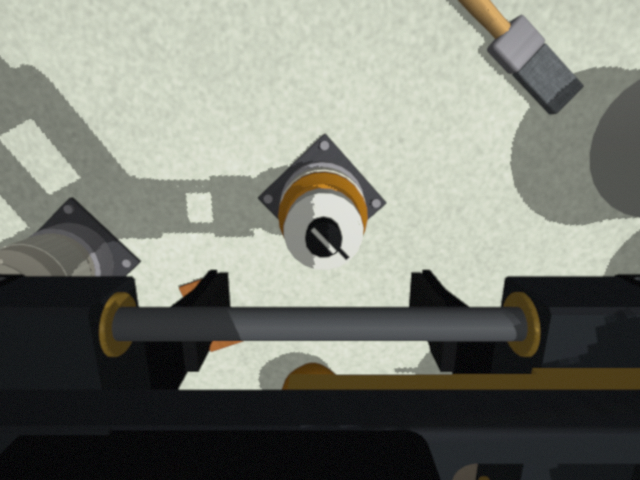

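The wrist picture shows the black grip at about (324,238), with the pointer line running to (347,258). The prediction from the first two views was (318,237). I'll measure it.

Run:
```python
from h import *
d=pickle.load(open("c1.pkl","rb"));d0=pickle.load(open("c0.pkl","rb"))
w=d["wrist"]
for th in(60,75):
    u,b=blob(w["color"],(300,212,52,52),th,5);print(u,b,plane(w,u,.167))
t,_=blob(d0["top"]["color"],(214,228,28,28),75,4);s,_=blob(d0["side"]["color"],(262,175,24,22),75,4)
print(tri((w,u),(d0["top"],t),(d0["side"],s)));print(tri((w,u),(d0["side"],s)))
p=plane(w,(325,235),.156);q=plane(w,(347,258),.156);v=(q-p)[:2];print("pointer angle",np.degrees(np.arctan2(v[1],v[0])))
```

```text
[326.92872337 230.48780577] [309.25 217.75  31.75  31.  ] [0.55062203 0.19134614 0.167     ]
[322.68339886 236.78772817] [305.25 217.25  36.    39.5 ] [0.55432764 0.18671626 0.167     ]
(array([0.55440068, 0.18555123, 0.16386999]), [np.float64(0.001189528108922279), np.float64(0.0014428679756730972), np.float64(0.0005025300775197157)])
(array([0.55489881, 0.18654342, 0.1635396 ]), [np.float64(0.0003560339152973907), np.float64(0.0003560339152972874)])
pointer angle 24.380663164586878
```

step_arm(
  targets=[
    [1,0.004,0.008,-0.15,0],
    [1,0.004,0.008,-0.3,0],
    [1,0.004,0.008,-0.4,0],
    [1,0.004,0.008,-0.45,0],
    [1,0.004,0.008,-0.45,0],
    [1,0.004,0.008,-0.45,0],
  ],
)

```text
time_s: 2.35
position: [0.5541, 0.1858, 0.169]
tcp_rot: [[-0.949, 0.315, 0.002], [0.315, 0.949, 0.0], [-0.001, 0.001, -1.0]]
force: [-0.7, -0.1, 0.8]
opening: 0.999
grasp_force: 0.0
```

Run:
```python
from rig import *
from h import *
w=capture("wrist");cv2.imwrite("pics/w2.png",w["color"][:,:,::-1])
s=read_state();print(s["time_s"],s["position"],s["force"],s["moment"])
```

```text
2.4 [0.55455831 0.18565088 0.16955456] [0.52364093 0.43512664 1.30422727] [-0.0310305  -0.02516508  0.02535563]
```

View pics/w2.png

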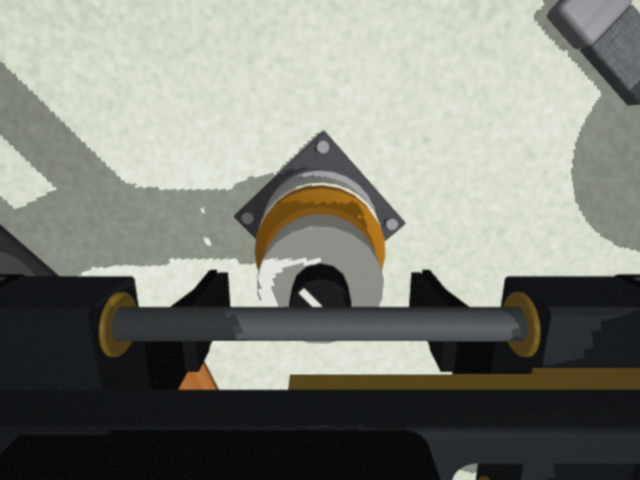

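The grip spans columns 290–351 and the finger tips stand at 229 and 411, so it is centred between the jaws. Next I'll go down 2 mm and close.

step_arm(
  targets=[
    [1,0,0,-0.01,0],
    [-1,0,0,-0.01,0],
    [-1,0,0,-0.01,0],
    [-1,0,0,-0.01,0],
    [-1,0,0,-0.01,0],
    [-1,0,0,-0.01,0],
    [-1,0,0,-0.01,0],
    [-1,0,0,-0.01,0],
    [-1,0,0,-0.01,0],
    [-1,0,0,-0.01,0],
  ],
)

```text
time_s: 3.4
position: [0.5536, 0.185, 0.1655]
tcp_rot: [[-0.949, 0.316, 0.0], [0.316, 0.949, 0.0], [0.0, 0.0, -1.0]]
force: [1.0, -0.1, -0.5]
opening: 0.313
grasp_force: 30.0
```

Gripped: the opening is 27 mm with 30 N, and side force is small. I'll push down 8 mm.

step_arm(
  targets=[
    [-1,0,0,-0.008,0],
    [-1,0,0,-0.016,0],
    [-1,0,0,-0.024,0],
    [-1,0,0,-0.032,0],
    [-1,0,0,-0.032,0],
    [-1,0,0,-0.032,0],
  ],
)

```text
time_s: 4.0
position: [0.5537, 0.185, 0.1582]
tcp_rot: [[-0.949, 0.316, 0.0], [0.316, 0.949, 0.0], [-0.0, 0.0, -1.0]]
force: [-2.2, -0.6, 6.8]
opening: 0.31
grasp_force: 30.0
```

Run:
```python
from rig import *
from h import *
s=read_state();print(s["time_s"],s["position"],s["force"],s["moment"])
c=capture("side");x=c["color"][170:240,240:320,::-1];y=capture("wrist")["color"][150:350,220:420,::-1]
cv2.imwrite("pics/s3.png",np.hstack([cv2.resize(x,(400,350),interpolation=cv2.INTER_CUBIC),cv2.resize(y,(350,350))]))
```

```text
4.0 [0.55368183 0.18502876 0.15823653] [-2.15527367 -0.61770672  6.79647884] [ 0.03006432  0.36786067 -0.04985371]
```

View pics/s3.png

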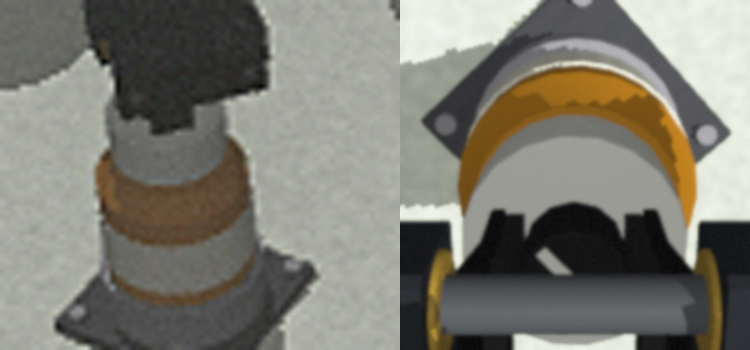

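Fingers hold the grip and the force is 6.8 N, so the cap may not be fully down. I'll push a little further.

step_arm(
  targets=[
    [-1,0,0,-0.004,0],
    [-1,0,0,-0.004,0],
    [-1,0,0,-0.004,0],
  ],
)

```text
time_s: 4.4
position: [0.5537, 0.185, 0.1575]
tcp_rot: [[-0.949, 0.316, 0.001], [0.316, 0.949, 0.0], [-0.001, 0.0, -1.0]]
force: [-1.6, -0.3, 7.4]
opening: 0.314
grasp_force: 30.0
```

step_arm(
  targets=[
    [-1,0,0,-0.004,0],
    [-1,0,0,-0.004,0],
    [-1,0,0,-0.004,0],
  ],
)

```text
time_s: 4.7
position: [0.5537, 0.1851, 0.1566]
tcp_rot: [[-0.949, 0.316, 0.001], [0.316, 0.949, 0.0], [-0.001, 0.0, -1.0]]
force: [-2.2, -0.3, 7.0]
opening: 0.31
grasp_force: 30.0
```

step_arm(
  targets=[
    [-1,0,0,-0.004,0],
    [-1,0,0,-0.004,0],
    [-1,0,0,-0.004,0],
  ],
)

```text
time_s: 5.0
position: [0.5537, 0.185, 0.1564]
tcp_rot: [[-0.949, 0.316, 0.001], [0.316, 0.949, 0.0], [-0.001, 0.0, -1.0]]
force: [-2.2, -0.6, 13.1]
opening: 0.309
grasp_force: 30.0
```

Run:
```python
from rig import *
from h import *
d0=pickle.load(open("c0.pkl","rb"))["side"]["color"];c=capture("side")["color"]
s=read_state();print(s["time_s"],s["position"],s["force"],s["moment"])
for col in(263,264,265,266,270,274,278): # cap wall lower edge columns: R-B jump white->ochre
    for im in(d0,c):
        v=im[192:220,col].astype(int);print(col,(v[:,0]-v[:,2]).tolist())
```

```text
5.05 [0.55372739 0.1850348  0.15641322] [-3.23363896  0.99350871 11.66150925] [-0.01118321  0.6366238  -0.01770809]
263 [5, 5, 6, 2, 3, 3, 3, -1, -3, 16, 34, 48, 40, 46, 44, 50, 52, 50, 55, 56, 41, 32, 31, 36, 27, 3, 3, 5]
263 [2, 4, 3, 4, 1, 4, 3, 4, 5, 2, -1, 16, 36, 36, 36, 40, 40, 41, 55, 55, 46, 33, 34, 37, 29, 4, 5, 6]
264 [2, 4, 3, 4, 3, 3, 1, 4, 6, -2, 12, 88, 86, 84, 35, 47, 50, 45, 49, 49, 54, 33, 30, 34, 35, 5, 6, 7]
264 [3, 1, 1, 2, 6, 5, 3, 5, 2, 2, 1, -4, 9, 41, 40, 37, 39, 41, 41, 46, 38, 36, 32, 37, 39, 4, 8, 7]
265 [6, 4, 5, 4, 4, 5, 6, 4, 4, -2, -10, 80, 85, 39, 33, 31, 38, 35, 38, 38, 53, 40, 34, 34, 37, 26, 7, 4]
265 [3, -2, 2, 2, 0, 3, 4, 2, 4, 3, 3, 4, 0, 17, 41, 45, 41, 46, 45, 45, 49, 41, 36, 37, 41, 31, 8, 4]
266 [6, 5, 2, 5, 3, 2, 3, 3, 3, 2, -1, 33, 36, 35, 36, 36, 38, 38, 42, 40, 44, 42, 35, 33, 36, 37, 15, 4]
266 [4, 2, 6, 3, 3, 3, 5, 7, 3, 5, 5, 4, 2, -2, 26, 41, 42, 42, 42, 42, 47, 42, 37, 35, 33, 40, 17, 8]
270 [4, 2, 4, 7, 4, 2, 6, 2, 4, 3, 3, 1, 9, 38, 38, 34, 37, 39, 43, 40, 40, 39, 40, 34, 36, 34, 38, 16]
270 [2, 0, 0, 4, 2, 3, 2, 4, 5, 1, 7, 3, 4, 1, 0, 32, 39, 46, 48, 42, 44, 47, 47, 39, 36, 44, 42, 20]
274 [3, 1, 5, 4, 5, 4, 2, 3, 3, 5, 3, 3, 8, 37, 39, 37, 36, 39, 44, 41, 42, 43, 45, 36, 35, 34, 41, 27]
274 [5, -2, 4, 2, 0, 2, 3, 4, 3, -3, 4, 3, 5, 2, -4, 22, 40, 49, 42, 48, 43, 48, 48, 38, 40, 39, 40, 29]
278 [1, 4, 8, 5, 2, 1, 5, 4, 6, 3, 3, -2, 35, 40, 35, 38, 42, 40, 41, 39, 41, 44, 37, 38, 34, 34, 40, 6]
278 [3, 2, 3, 0, 2, 4, 1, 4, 3, 4, 1, 5, 4, 2, 12, 39, 45, 40, 44, 44, 45, 43, 43, 39, 38, 40, 43, 5]
```

The force has jumped to 12–13 N, so the cap is at the stop. The cap edge also dropped about 2.3 px in the side view, roughly 8 mm. I'll ease up 0.5 mm and twist 60° anticlockwise.

step_arm(
  targets=[
    [-1,0,0,0.002,0.03],
    [-1,0,0,0.002,0.06],
    [-1,0,0,0.002,0.09],
    [-1,0,0,0.002,0.12],
    [-1,0,0,0.002,0.15],
    [-1,0,0,0.002,0.18],
    [-1,0,0,0.002,0.21],
    [-1,0,0,0.002,0.24],
    [-1,0,0,0.002,0.27],
    [-1,0,0,0.002,0.3],
    [-1,0,0,0.002,0.333],
    [-1,0,0,0.002,0.333],
    [-1,0,0,0.002,0.333],
  ],
)

```text
time_s: 6.35
position: [0.5549, 0.1856, 0.1566]
tcp_rot: [[-0.749, -0.663, 0.004], [-0.663, 0.749, 0.001], [-0.004, -0.001, -1.0]]
force: [-0.8, 2.1, 7.1]
opening: 0.316
grasp_force: 30.0
```

Run:
```python
from rig import *
from h import *
w=capture("wrist");s=read_state();print(s["time_s"],s["position"],s["force"],s["moment"],s["joint_positions"].round(1))
x=capture("side")["color"][170:240,240:320,::-1];y=w["color"][150:350,220:420,::-1]
cv2.imwrite("pics/w4.png",np.hstack([cv2.resize(x,(400,350),interpolation=cv2.INTER_CUBIC),cv2.resize(y,(350,350))]))
```

```text
6.4 [0.55497147 0.18556169 0.15658021] [-0.16829524  1.72039938  8.53233022] [0.33318988 0.21347618 0.05987011] [ 7.50e+00  3.25e+01  9.21e+01  1.00e-01  5.52e+01 -1.24e+02]
```

View pics/w4.png

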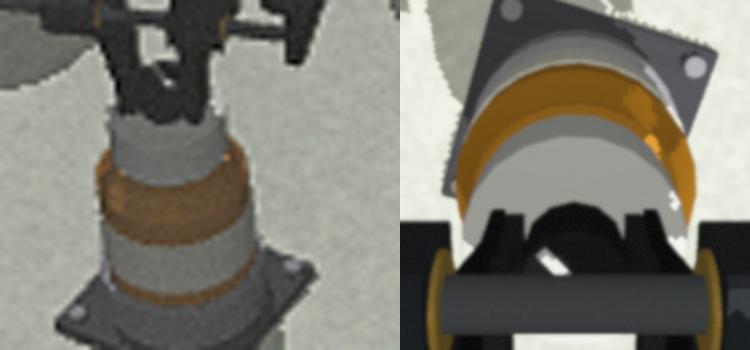

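The white mark on the grip kept its place in the jaws (right panel, near (550,262)), so the cap turned with the gripper without slipping. I'll lift straight up about 103 mm, slowly at first.

step_arm(
  targets=[
    [-1,0,0,0.01,0],
    [-1,0,0,0.02,0],
    [-1,0,0,0.035,0],
    [-1,0,0,0.05,0],
    [-1,0,0,0.075,0],
    [-1,0,0,0.1,0],
    [-1,0,0,0.15,0],
    [-1,0,0,0.2,0],
    [-1,0,0,0.25,0],
    [-1,0,0,0.3,0],
    [-1,0,0,0.34,0],
    [-1,0,0,0.38,0],
    [-1,0,0,0.4,0],
    [-1,0,0,0.412,0],
    [-1,0,0,0.412,0],
    [-1,0,0,0.412,0],
    [-1,0,0,0.412,0],
    [-1,0,0,0.412,0],
  ],
)

```text
time_s: 8.25
position: [0.5534, 0.1849, 0.2575]
tcp_rot: [[-0.749, -0.663, -0.001], [-0.663, 0.749, -0.0], [0.001, 0.001, -1.0]]
force: [0.5, -0.4, -0.9]
opening: 0.315
grasp_force: 30.0
```

Run:
```python
from rig import *
from h import *
s=read_state();print(s["time_s"],s["position"],s["force"],s["grasp_force"],s["opening"],abs(s["qvel"]).max())
x=capture("side")["color"][110:250,210:350,::-1];y=capture("wrist")["color"][100:400,170:470,::-1]
cv2.imwrite("pics/f.png",np.hstack([cv2.resize(x,(400,400),interpolation=cv2.INTER_CUBIC),cv2.resize(y,(400,400))]))
```

```text
8.25 [0.55339815 0.18486389 0.25754368] [ 0.51161274 -0.38353673 -0.92187111] 29.99933570623398 0.31542695702845563 0.144964388784661
```

View pics/f.png

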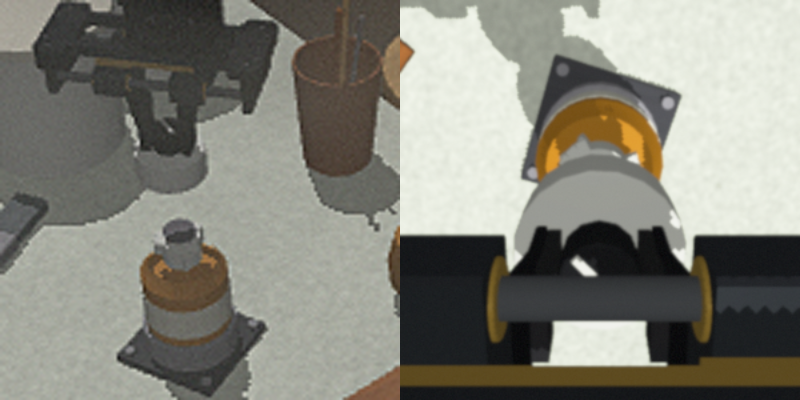

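The cap is off, level, and directly over the open neck. Its lower edge is at about 0.2215 m, which is 79 mm above the mouth, and it is at rest with a 30 N grip.

```bash
python3 -c "
from rig import *
print(hand_in())"
```

```text
the job is handed in; nothing more can be done
None
```

The ochre bottle is open: the job was handed in at about 8.3 s with the cap gripped at 30 N, still and level, about 79 mm above the neck; nothing else appeared touched or moved, and no verdict was returned.

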